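# Swap the battery of the cordless speaker

## Task

The cordless speaker's battery pack is flat: press it down so that its push-push catch lets go and it rises, lift it out and stand it in the charger. Put the charged pack from the charger into the speaker's bay in its place and press it down until the catch holds it. Press firmly but never force a pack, let everything go at the end, and leave the plant, the mug and the remote control where they are.

Things in the scene. Friction and masses are not known exactly. Their poses are not given: they have to be found in the camera images.
- speaker: Cordless table speaker, walnut case 100 mm deep (x) by 240 mm wide (y) by 100 mm high, fixed; grey cloth on front (-x) and back. Origin at the centre of its underside. Its flat top has the battery bay in the middle; a volume knob 8 mm high and 26 mm across at y = -92 mm and three flat buttons 2 mm high at y = +92 mm.
- bay (a point): Centre of the battery bay's mouth, in the plane of the speaker's top; axes as the speaker's, z up. The bay is an upright shaft 30 mm (x) by 58 mm (y) with a 1.5 mm, 45 degree lead-in. With the carrier up a pack's underside is 52 mm below the mouth (24 mm stands out, free to lift off); held by the catch, 68 mm below (8 mm stands out), gripped by claws, not to be pulled out.
- carrier_top (a point): Centre of the sprung carrier's top in the bay, on which a pack stands. To set or release the catch, slowly press the pack's top straight down 4 mm past the held depth, on to a rubber buffer (10 N/mm), and let it rise. Spring: 5.5 N up, 9.5 N held, 10.5 N at the buffer, less the pack's weight; a push of 13 N is enough. Over 25 N between pack and speaker does damage. A short press changes nothing.
- spent_pack: Battery pack with one red light on its top, flat; at the start it is held down in the speaker's bay. Upright block 28 mm (x) by 56 mm (y) by 76 mm tall (z, up), about 0.2 kg, light grey with a teal top; fits either way round. Origin at the centre of its underside. A groove 5 mm deep crosses each narrow end, 8 to 16 mm above the underside.
- charged_pack: Battery pack with four green lights on its top, full; at the start it stands in a pocket of the charger. Upright block 28 mm (x) by 56 mm (y) by 76 mm tall (z, up), about 0.2 kg, light grey with a teal top; fits either way round. Origin at the centre of its underside. A groove 5 mm deep crosses each narrow end, 8 to 16 mm above the underside.
- charger: White charging stand, 76 mm (x) by 176 mm (y) by 42 mm high, fixed, with two open pockets side by side along its y. Origin at the centre of its underside.
- pocket_empty (a point): Centre of the floor of the pocket that is empty at the start; axes as the charger's. Each pocket is 33 mm (x) by 61 mm (y), 30 mm deep, with a 3 mm lead-in round its mouth; a pack stands upright in it with its underside on the floor and its x along the charger's x.
- pocket_full (a point): Centre of the floor of the pocket that holds the charged pack at the start, 84 mm from the other; same size.
- plant_pot: Flowering plant in a white pot, 94 mm across, 72 mm high, flowers up to 125 mm; to be left alone. Origin at the centre of its underside.
- mug: Blue mug, 80 mm across, 92 mm high; to be left alone. Origin at the centre of its underside.
- remote: Black remote control, 46 by 165 by 18 mm, lying on a dark folio 12 mm thick; to be left alone. Origin at the centre of its underside.

How it is judged:
By the outcome, as a careful person would: the job done as asked, in the order asked, and still so for the second after the job is handed in, with the robot touching nothing.
It also fails if it takes over 67 s, if anything falls off the work surface, if the arm or the gripper's body presses on something with over 40 N, if the wrist force passes 120 N, or if a joint passes its speed limit or range.

## Robot

A 6-joint arm with a two-finger parallel gripper is mounted at the origin on the work surface. World frame = base frame: x ahead of the robot, y to its left, z up, the work surface at z = 0. Lengths are in m, angles in rad, forces in N, time in s.
With the tool pointing down it reaches from about 0.375 to 0.9 m from the base axis. Payload 3.1 kg.
Tool frame: the origin (TCP) lies on the centre line of the jaws, within the pads' length; the fingertips stand 8 mm ahead of it and the grasp point (between the pads) lies 11 mm behind it; z points along the fingers, y is the line along which they close (so a half turn about z gives the same grasp; the last joint's range is limited). The gripper opens to 85 mm and grips with 20 to 120 N. Pads are 22 mm wide; open, the fingers measure 114 mm over their backs; the gripper's body (76 mm by 85 mm) begins 54 mm behind the grasp point. The pads swing forward as they close: fully open they stand 13 mm farther back than shut.
Start: joints at [-1.317, 0.527, 1.433, -0, 1.181, -0.178], TCP at [0.262, -0.568, 0.239] pointing down, gripper open.
Joint ranges: [-3.08, 3.08], [-0.75, 2.2], [0.22, 2.44], [-1.43, 4.57], [0, 2.65], [-2.85, 2.85]. Speed limits (rad/s): [2.79, 2.79, 3.14, 3.14, 3.14, 3.14].

## Interface

Orientations are given as a unit quaternion [x, y, z, w].
In Python, from station import * gives the robot as it stands.
- The arm moves only by the tool play_rows, never from a script. Its argument "rows" is a list of rows, each a list of 3 entries, a list of its own where there are three numbers: the turn, a rotation vector about the tool's x, y, z in degrees, then the shift along the tool's x, y, z in mm, then the closure, from 0 (fully open) to 1 (shut). In form: [[[ax, ay, az], [dx, dy, dz], jaw], ...]. A call has 1 to 12 rows; each row shifts and turns the commanded pose from where the row before left it, along the tool's axes as they then stand; what a row does not reach is not made up. A row lasts 1/12 s, in which the tool goes at most 41.7 mm and 7.16 degrees, less where a joint would pass 70% of its speed; a pose out of reach is approached as far as the arm can. A call with a gripper value outside its range is refused whole. The fingers move at their own pace and stop on an object; "grip_force" is the grip in N (left out, the last holds). Time passes only in rows, so rows that do not move let the fingers close. It gives the time, the measured TCP pose, the force, the opening and the grip force at its end, in the units of the state.
- sense(): the state, without advancing time (a new reading comes with each control period).
- snapshot(name): name is "side" or "top"; returns (picture, depth): 420x560x3 uint8, red, green, blue; 420x560 float32, m along the optical axis (not along the pixel's ray), 0 where there is no reading.
- get_calibration(name): a dict with "vfov" (degrees; the focal length in pixels is half the picture's height over the tangent of half this angle, whatever the lens; pixels are square), "cx", "cy" (the principal point, pixels), "xyz" and "attitude" of the camera in the world. Camera axes: x right, y down, z forward; pixel columns grow to the right and rows downward; lengths in m; the calibration is good to about 2 mm. A picture is of the moment at which its call begins. get_calibration takes no time and is no camera call.
- sign_off(): hands the job in; it is judged then, once.
The state is a dict: "t": time; "q": joint angles; "qd": joint speeds; "tau": joint torques, N m; "tcp_pos": TCP position; "tool_rot": TCP orientation; "force": force on the tool from outside, world axes, zero at the start; "ft_torque": the same for the moment, N m; "finger_gap": opening from 0.0 (shut) to 1.0 (fully open); "gripper_force": force on a finger pad.
Only numpy, scipy, OpenCV 4.12 (cv2) and the standard library are available. Lean on these libraries where they do the work, as an engineer would, in place of code of your own. Each camera call takes 0.05 s, during which the arm holds its last target. There are 200 camera calls.

## Working session

There is one attempt and no reset: what is moved stays moved. The work goes in short steps, Python scripts to look and compute and a tool call to move; the robot and the scene stay as the last step left them, time stands still between calls to the robot, and variables do not carry over. Pictures are saved under pics/ and viewed, at most 10 in all, crops included, and the job is handed in when it is done.

Besides the shell and the picture viewer there is one more tool, called as name(argument=value, ...) on one line, values as JSON. play_rows: Moves the arm, as the interface text tells. Its arguments: {"type":"object","properties":{"rows":{"type":"array","items":{"type":"array"}},"grip_force":{"type":"number"}},"required":["rows"]}

```bash
mkdir -p pics
cat > h.py <<'E'
from station import *
import numpy as np, cv2
from scipy.spatial.transform import Rotation as R
def cam(n):
    c=get_calibration(n); return c
def world(n,d):
    c=cam(n); f=210/np.tan(np.radians(c["vfov"])/2)
    v,u=np.mgrid[0:420,0:560]
    P=np.stack([(u-c["cx"])/f*d,(v-c["cy"])/f*d,d],-1)
    a=np.array(c["attitude"]); Rm=R.from_quat(a).as_matrix() if a.size==4 else a.reshape(3,3)
    return P@Rm.T+np.array(c["xyz"])
E
python3 - <<'E'
from h import *
for n in("side","top"):
    print(n,get_calibration(n)); p,d=snapshot(n); np.savez(n+"0",p=p,d=d)
    cv2.imwrite(f"pics/{n}0.png",p[:,:,::-1])
print(sense())
E
```

```text
side {'vfov': 45.775509022286904, 'cx': 276.612977341187, 'cy': 206.39956504433817, 'xyz': array([0.41719972, 0.99325371, 1.05581511]), 'attitude': array([-0.09215493,  0.91583688, -0.38897278,  0.03808476])}
top {'vfov': 43.32395986535487, 'cx': 285.42700475930303, 'cy': 210.34493752926687, 'xyz': array([0.41730341, 0.01139866, 1.52734893]), 'attitude': array([ 0.71426259, -0.69646728,  0.05121841, -0.04624889])}
{'t': 0.1, 'q': array([-1.31749768e+00,  5.28367693e-01,  1.43378835e+00, -2.75385850e-05,
        1.18136122e+00, -1.78538425e-01]), 'qd': array([ 0.00074857, -0.00344331, -0.0029317 , -0.00243812,  0.00021578,
       -0.00043382]), 'tau': array([-5.09862602e-04, -4.43304598e+01, -1.78586465e+01, -3.12680950e-04,
        3.87610809e-03,  8.32542781e-06]), 'tcp_pos': array([ 0.26142649, -0.56701011,  0.23843031]), 'tool_rot': array([ 9.76778439e-01,  2.14249747e-01, -4.86871576e-05, -9.61159526e-04]), 'force': array([ 0.37641923,  0.60859798, -0.37504907]), 'ft_torque': array([-0.02755663,  0.00551413, -0.08436308]), 'gripper_force': 0.0, 'finger_gap': 1.0005087733784341}
```

View pics/top0.png

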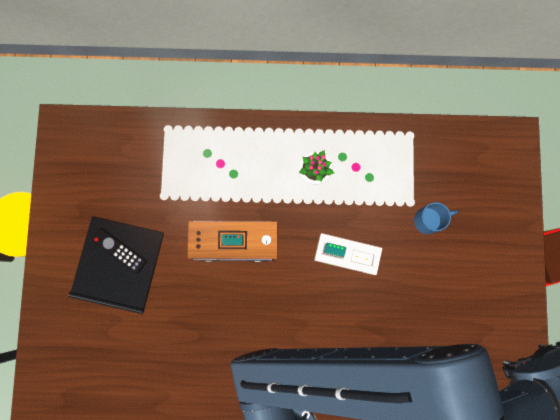

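View pics/side0.png

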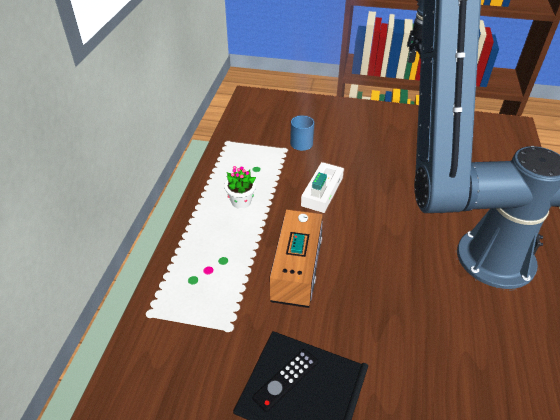

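The top view shows the speaker centred near (232,240), the charger near (348,254), the charged pack at (335,250) and the empty pocket at (362,258). The side view agrees: the mug and the plant lie beyond the charger. Next I measure these.

```bash
cat >> h.py <<'E'
def rect(W,m,zlo,zhi):
    k=m&(W[...,2]>zlo)&(W[...,2]<zhi)
    k=cv2.morphologyEx(k.astype(np.uint8),cv2.MORPH_OPEN,np.ones((2,2)))
    n,l,s,_=cv2.connectedComponentsWithStats(k)
    if n<2: return None
    b=l==1+np.argmax(s[1:,4]); P=W[b]
    (c,sz,a)=cv2.minAreaRect((P[:,:2]*1000).astype(np.float32))
    if sz[0]>sz[1]: a-=90   # a: angle of the SHORT side (object x)
    a=(a+90)%180-90
    return np.round(c,1),np.round(sz,1),round(a,2),round(np.median(P[:,2])*1000,1),b.sum()
def box(u0,u1,v0,v1):
    m=np.zeros((420,560),bool); m[v0:v1,u0:u1]=1; return m
def hsv(p): return [x.astype(int) for x in cv2.split(cv2.cvtColor(p,cv2.COLOR_RGB2HSV))]
E
python3 - <<'E'
from h import *
for n,sb,cb in(("top",box(180,285,210,270),box(308,390,228,280)),("side",box(262,330,200,312),box(298,350,155,215))):
    z=np.load(n+"0.npz"); p,d=z["p"],z["d"]; W=world(n,d); H,S,V=hsv(p)
    teal=(H>75)&(H<100)&(S>100)
    print(n,"speaker",rect(W,sb,.09,.12)); print(" spent",rect(W,sb&teal,.09,.13))
    print(" charger",rect(W,cb,.033,.05)); print(" charger all",rect(W,cb,.03,.12)); print(" charged",rect(W,cb&teal,.07,.11))
    print(" pocketfloor",rect(W,cb,.004,.028))
    k=sb&teal; print(" tealmean spent",np.nanmean(W[k],0),k.sum()); k=cb&teal; print(" charged",np.mean(W[k],0),k.sum())
    for nm,uv in(("table",(450,300) if n=="top" else (380,280)),): print(nm,W[uv[1],uv[0]])
E
```

```text
top speaker (array([495.3, 147.7]), array([175.4, 260.6]), 4.16, np.float64(99.6), np.int64(3256))
 spent (array([490.8,  82.8]), array([199.5,  46.8]), -32.6, np.float64(108.0), np.int64(182))
 charger (array([ 496.8, -131. ]), array([125.6, 301. ]), 6.53, np.float64(41.2), np.int64(1161))
 charger all (array([ 496.8, -131. ]), array([125.6, 301. ]), 6.53, np.float64(41.9), np.int64(1436))
 charged (array([ 511.6, -138.7]), array([58.4, 25.1]), -10.6, np.float64(87.4), np.int64(162))
 pocketfloor (array([ 494.4, -220.7]), array([56.8, 34.8]), -13.35, np.float64(12.2), np.int64(233))
 tealmean spent [0.53099376 0.1472285  0.10866246] 186
 charged [ 0.51297909 -0.13265486  0.08779979] 170
table [ 3.83086536e-01 -4.73156766e-01  5.59173550e-05]
side speaker (array([507.8, 464.6]), array([ 110. , 1067.1]), 3.84, np.float64(100.1), np.int64(2884))
 spent (array([528.6, 148.6]), array([27.8, 67.2]), 0.78, np.float64(107.9), np.int64(203))
 charger (array([490.1, 348.5]), array([ 115.1, 1292.6]), 1.36, np.float64(41.4), np.int64(664))
 charger all (array([490.1, 348.5]), array([ 115.1, 1292.6]), 1.36, np.float64(42.5), np.int64(944))
 charged (array([ 502.2, -171.7]), array([142.5,  23.3]), -11.91, np.float64(85.3), np.int64(123))
 pocketfloor (array([ 478.3, -149.2]), array([183.7,  68. ]), -35.77, np.float64(8.6), np.int64(199))
 tealmean spent [0.53161581 0.15170207 0.10758448] 208
 charged [ 0.51209357 -0.12558253  0.08516675] 135
table [0.30815094 0.142929   0.00208354]
```

```bash
cat >> h.py <<'E'
def onplane(n,uv,z):
    c=cam(n); f=210/np.tan(np.radians(c["vfov"])/2); uv=np.atleast_2d(uv).astype(float)
    r=np.c_[(uv[:,0]-c["cx"])/f,(uv[:,1]-c["cy"])/f,np.ones(len(uv))]@R.from_quat(c["attitude"]).as_matrix().T
    o=np.array(c["xyz"]); return (o+r*((z-o[2])/r[:,2])[:,None])[:,:2]*1000
def prect(n,m,z,op=3):
    k=cv2.morphologyEx(m.astype(np.uint8),cv2.MORPH_CLOSE,np.ones((3,3)))
    if op: k=cv2.morphologyEx(k,cv2.MORPH_OPEN,np.ones((op,op)))
    N,l,s,_=cv2.connectedComponentsWithStats(k)
    if N<2: return None
    b=l==1+np.argmax(s[1:,4]); v,u=np.nonzero(b)
    P=onplane(n,np.c_[u,v],z); c,sz,a=cv2.minAreaRect(P.astype(np.float32))
    if sz[0]>sz[1]: a-=90
    a=(a+90)%180-90
    return "rect c",np.round(c,1),"sz",np.round(sz,1),"ang",round(a,2),"mean",np.round(P.mean(0),1),len(u)
E
python3 - <<'E'
from h import *
for n,sb,cb in(("top",box(180,285,210,270),box(308,390,228,280)),("side",box(262,330,200,312),box(298,350,155,215))):
    z=np.load(n+"0.npz"); p,d=z["p"],z["d"]; Z=cv2.medianBlur(world(n,d)[...,2].astype(np.float32),5); H,S,V=hsv(p)
    teal=(H>75)&(H<100)&(S>100)
    print(n,"speaker",prect(n,sb&(Z>.092)&(Z<.115),.1)); print(" spent",prect(n,sb&teal,.108,2))
    print(" white",prect(n,cb&(S<60)&(V>140),.042,0)); print(" charged",prect(n,cb&teal,.088,2))
    print(" knob",prect(n,sb&(S<60)&(V>180),.108,2))
    print(" floor",prect(n,cb&(Z<.03)&(S<60)&(V>140),.012,2))
z=np.load("top0.npz");p=z["p"]
cv2.imwrite("pics/c.png",cv2.resize(np.hstack([p[210:290,180:280],p[210:290,300:400]]),None,fx=4,fy=4,interpolation=cv2.INTER_CUBIC)[:,:,::-1])
E
```

```text
top speaker ('rect c', array([532.6, 146.4]), 'sz', array([100.2, 238.4]), 'ang', 1.43, 'mean', array([531.1, 145.7]), 3279)
 spent ('rect c', array([529., 144.]), 'sz', array([24.2, 51.3]), 'ang', 1.46, 'mean', array([528.6, 144.7]), 190)
 white ('rect c', array([ 505.3, -174.7]), 'sz', array([178.6,  79.9]), 'ang', -12.17, 'mean', array([ 503.6, -180.1]), 1591)
 charged ('rect c', array([ 511. , -136.1]), 'sz', array([53.5, 25.8]), 'ang', -12.63, 'mean', array([ 511.2, -135.8]), 189)
 knob ('rect c', array([531.4,  51.3]), 'sz', array([24.3, 21.5]), 'ang', -88.37, 'mean', array([531.4,  51.3]), 72)
 floor ('rect c', array([ 494.9, -223.5]), 'sz', array([60.3, 32. ]), 'ang', -12.63, 'mean', array([ 494.9, -223.3]), 235)
side speaker ('rect c', array([531.9, 150.2]), 'sz', array([101.3, 246.1]), 'ang', 1.02, 'mean', array([531.5, 158.6]), 2856)
 spent ('rect c', array([528.3, 153.2]), 'sz', array([28.3, 66.8]), 'ang', 1.02, 'mean', array([528.7, 154.3]), 215)
 white ('rect c', array([ 504.3, -154.5]), 'sz', array([218.7,  88.2]), 'ang', -12.15, 'mean', array([ 502.9, -145.7]), 1154)
 charged ('rect c', array([ 508.9, -119.8]), 'sz', array([70.8, 30.4]), 'ang', -9.57, 'mean', array([ 508.9, -119.9]), 152)
 knob ('rect c', array([503.1,  10.7]), 'sz', array([78.5, 47.3]), 'ang', -78.44, 'mean', array([503.2,   4.8]), 271)
 floor ('rect c', array([ 505.4, -163.1]), 'sz', array([181.7,  86. ]), 'ang', -12.25, 'mean', array([ 501.8, -113.6]), 282)
```

View pics/c.png

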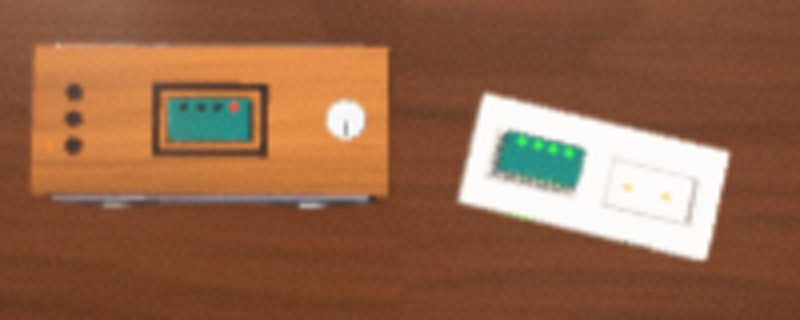

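The crop shows the red light on the pack in the bay, the four green lights on the pack in the left pocket, and the right pocket empty.

Estimates in mm:
- **Bay:** about (530.5, 144.5), yaw 1.4°.
- **Charger:** about (506, -176), yaw -12.3°.
- **Full pocket:** about (515, -135).
- **Empty pocket:** about (497, -217).

First I turn the tool so that its y lies along the speaker's x, with the jaw closing.

play_rows(rows=[[[0,0,-6.7],[0,0,0],1],[[0,0,-6.7],[0,0,0],1],[[0,0,-6.7],[0,0,0],1],[[0,0,-6.7],[0,0,0],1],[[0,0,-6.7],[0,0,0],1],[[0,0,-6.7],[0,0,0],1],[[0,0,-6.7],[0,0,0],1],[[0,0,-6.7],[0,0,0],1],[[0,0,-6.7],[0,0,0],1],[[0,0,-6.4],[0,0,0],1]])

```text
t: 0.93
tcp_pos: [0.2615, -0.5672, 0.2387]
tool_rot: [0.696, 0.718, 0.0, -0.001]
force: [-0.2, -0.3, -0.5]
finger_gap: 0.002
gripper_force: 0.0
```

```bash
cat > plan.py <<'E'
from h import *
import sys
def plan(*a):
    s=sense(); Q=R.from_quat(s["tool_rot"]); M=Q.as_matrix(); p=s["tcp_pos"]*1000
    psi=np.degrees(np.arctan2(M[1,0],M[0,0]))
    print("t %.2f tcp %s psi %.2f tilt z %s F %s gap %.3f gf %.1f"%(s["t"],np.round(p,1),psi,np.round(M[:2,2],4),np.round(s["force"],1),s["finger_gap"],s["gripper_force"]))
    if len(a)>2: print("tool delta",np.round(M.T@(np.array(a[:3])-p),1))
    if len(a)>3: print("turn about tool z",round(-(a[3]-psi),2))
plan(*[float(x) for x in sys.argv[1:]])
E
python3 plan.py 530.5 144.5 160 91.4
```

```text
t 0.93 tcp [ 261.5 -567.2  238.7] psi 91.76 tilt z [-0.0004  0.0013] F [-0.2 -0.3 -0.5] gap 0.002 gf 0.0
tool delta [703.  290.9  79.5]
turn about tool z 0.36
```

play_rows(rows=[[[0,0,0.36],[35,14.5,0],1],[[0,0,0],[35,14.5,0],1],[[0,0,0],[35,14.5,0],1],[[0,0,0],[35,14.5,0],1],[[0,0,0],[35,14.5,0],1],[[0,0,0],[35,14.5,0],1],[[0,0,0],[35,14.5,0],1],[[0,0,0],[35,14.5,0],1],[[0,0,0],[35,14.5,0],1],[[0,0,0],[35,14.5,0],1]])

```text
t: 1.77
tcp_pos: [0.3998, -0.2129, 0.2392]
tool_rot: [0.701, 0.714, 0.0, -0.0]
force: [1.2, 0.2, 0.4]
finger_gap: 0.0
gripper_force: 0.0
```

play_rows(rows=[[[0,0,0],[35,14.5,0],1],[[0,0,0],[35,14.5,0],1],[[0,0,0],[35,14.5,0],1],[[0,0,0],[35,14.5,0],1],[[0,0,0],[35,14.5,0],1],[[0,0,0],[35,14.5,0],1],[[0,0,0],[35,14.5,10],1],[[0,0,0],[35,14.5,20],1],[[0,0,0],[35,14.5,20],1],[[0,0,0],[35,14.5,20],1],[[0,0,0],[0,0,10],1],[[0,0,0],[0,0,0],1]])

```text
t: 2.77
tcp_pos: [0.5351, 0.1365, 0.158]
tool_rot: [0.699, 0.715, -0.002, -0.002]
force: [-0.8, -0.6, -0.6]
finger_gap: 0.001
gripper_force: 0.0
```

```bash
python3 plan.py 530.5 144.5 125 91.4
python3 - <<'E'
from h import *
p,d=snapshot("side"); cv2.imwrite("pics/s1.png",cv2.resize(p[130:330,200:400],None,fx=3,fy=3,interpolation=cv2.INTER_CUBIC)[:,:,::-1])
E
```

```text
t 2.77 tcp [535.1 136.5 158. ] psi 91.30 tilt z [-0.0061 -0.0005] F [-0.8 -0.6 -0.6] gap 0.001 gf 0.0
tool delta [ 8.1 -4.2 33.1]
turn about tool z -0.1
```

View pics/s1.png

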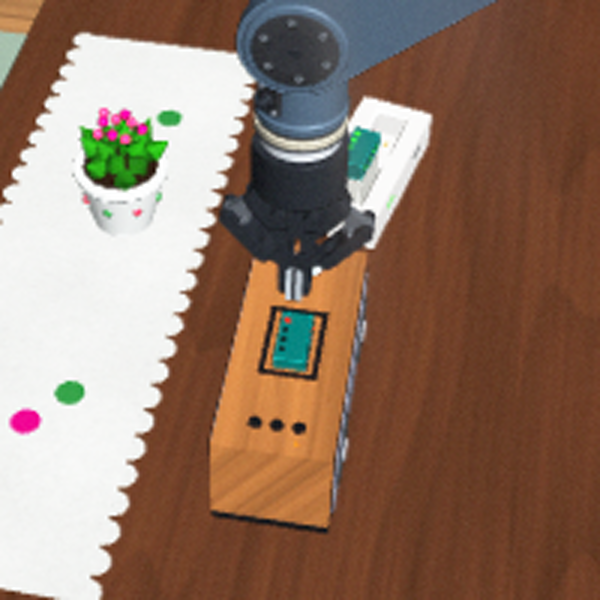

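The picture shows the shut fingers just above the case, short of the pack at crop (292,340). I correct the position and come down to just over the pack's top.

play_rows(rows=[[[0,0,0],[4,-2,0],1],[[0,0,0],[4,-2,0],1],[[0,0,0],[0,0,12],1],[[0,0,0],[0,0,12],1],[[0,0,0],[0,0,10],1],[[0,0,0],[0,0,0],1],[[0,0,0],[0,0,0],1]])

```text
t: 3.4
tcp_pos: [0.5326, 0.1422, 0.1272]
tool_rot: [0.701, 0.713, -0.0, -0.0]
force: [-0.0, 0.5, 0.0]
finger_gap: -0.003
gripper_force: 0.0
```

```bash
python3 plan.py 530.5 144.5 116 91.4
```

```text
t 3.40 tcp [532.6 142.2 127.2] psi 91.01 tilt z [-0.0005 -0.    ] F [-0.   0.5  0. ] gap -0.003 gf 0.0
tool delta [ 2.3 -2.1 11.2]
turn about tool z -0.39
```

play_rows(rows=[[[0,0,-0.4],[2,-2,0],1],[[0,0,0],[0,0,3],1],[[0,0,0],[0,0,3],1],[[0,0,0],[0,0,2],1],[[0,0,0],[0,0,1],1],[[0,0,0],[0,0,1],1],[[0,0,0],[0,0,1],1],[[0,0,0],[0,0,0.5],1],[[0,0,0],[0,0,0],1]])

```text
t: 4.15
tcp_pos: [0.5309, 0.1449, 0.1163]
tool_rot: [0.698, 0.716, 0.0, 0.0]
force: [-1.5, -0.2, 6.1]
finger_gap: -0.001
gripper_force: 3.3
```

play_rows(rows=[[[0,0,0],[0,0,0.5],1],[[0,0,0],[0,0,0.5],1],[[0,0,0],[0,0,0.5],1],[[0,0,0],[0,0,0],1],[[0,0,0],[0,0,0],1]])

```text
t: 4.57
tcp_pos: [0.531, 0.1449, 0.1151]
tool_rot: [0.698, 0.716, 0.0, 0.0]
force: [-1.5, -0.3, 8.0]
finger_gap: -0.002
gripper_force: 3.8
```

play_rows(rows=[[[0,0,0],[0,0,0.5],1],[[0,0,0],[0,0,0.5],1],[[0,0,0],[0,0,0.5],1],[[0,0,0],[0,0,0.5],1],[[0,0,0],[0,0,0],1]])

```text
t: 4.98
tcp_pos: [0.531, 0.1449, 0.1133]
tool_rot: [0.698, 0.716, 0.0, 0.0]
force: [-1.4, 1.1, 9.0]
finger_gap: -0.004
gripper_force: 4.3
```

play_rows(rows=[[[0,0,0],[0,0,0.3],1],[[0,0,0],[0,0,0.3],1],[[0,0,0],[0,0,0],1]])

```text
t: 5.23
tcp_pos: [0.531, 0.1449, 0.1127]
tool_rot: [0.698, 0.716, 0.0, 0.0]
force: [-1.6, 0.5, 8.1]
finger_gap: -0.002
gripper_force: 4.3
```

play_rows(rows=[[[0,0,0],[0,0,0.4],1],[[0,0,0],[0,0,0.4],1],[[0,0,0],[0,0,0],1]])

```text
t: 5.48
tcp_pos: [0.5311, 0.1449, 0.112]
tool_rot: [0.698, 0.716, 0.0, 0.0]
force: [-1.7, -0.2, 10.2]
finger_gap: 0.002
gripper_force: 5.0
```

play_rows(rows=[[[0,0,0],[0,0,0.3],1],[[0,0,0],[0,0,0],1]])

```text
t: 5.65
tcp_pos: [0.5311, 0.1449, 0.1119]
tool_rot: [0.698, 0.716, 0.0, 0.0]
force: [-2.5, -0.7, 11.0]
finger_gap: -0.001
gripper_force: 5.6
```

play_rows(rows=[[[0,0,0],[0,0,0.3],1],[[0,0,0],[0,0,0],1]])

```text
t: 5.82
tcp_pos: [0.5312, 0.1449, 0.1118]
tool_rot: [0.698, 0.716, 0.001, 0.001]
force: [-2.4, 0.5, 12.9]
finger_gap: 0.003
gripper_force: 6.3
```

play_rows(rows=[[[0,0,0],[0,0,0.3],1],[[0,0,0],[0,0,0],1]])

```text
t: 5.98
tcp_pos: [0.5312, 0.1449, 0.1116]
tool_rot: [0.698, 0.716, 0.001, 0.001]
force: [-2.8, -0.8, 13.6]
finger_gap: -0.003
gripper_force: 6.7
```

play_rows(rows=[[[0,0,0],[0,0,0.3],1],[[0,0,0],[0,0,0],1],[[0,0,0],[0,0,-1],1],[[0,0,0],[0,0,-1],1],[[0,0,0],[0,0,-1],1],[[0,0,0],[0,0,-1],1],[[0,0,0],[0,0,-1],1],[[0,0,0],[0,0,-1],1],[[0,0,0],[0,0,-2],1],[[0,0,0],[0,0,-2],1],[[0,0,0],[0,0,0],1]])

```text
t: 6.9
tcp_pos: [0.5311, 0.1449, 0.1203]
tool_rot: [0.698, 0.716, 0.0, 0.0]
force: [-1.6, 0.4, 7.5]
finger_gap: 0.001
gripper_force: 3.5
```

Still 7.5 N above the held height, so the catch has let go. I follow the pack up, then clear it and open the jaws.

play_rows(rows=[[[0,0,0],[0,0,-2],1],[[0,0,0],[0,0,-2],1],[[0,0,0],[0,0,-2],1],[[0,0,0],[0,0,-2],1],[[0,0,0],[0,0,-2],1],[[0,0,0],[0,0,-2],1],[[0,0,0],[0,0,-3],1],[[0,0,0],[0,0,-10],1],[[0,0,0],[0,0,-20],0.5],[[0,0,0],[0,0,-5],0.3],[[0,0,0],[0,0,0],0.3],[[0,0,0],[0,0,0],0.3]])

```text
t: 7.9
tcp_pos: [0.531, 0.1448, 0.1697]
tool_rot: [0.698, 0.716, 0.0, 0.0]
force: [0.2, 0.0, -0.5]
finger_gap: 0.565
gripper_force: 0.0
```

```bash
python3 plan.py 530.5 144.5 116 91.4
python3 - <<'E'
from h import *
n="top";p,d=snapshot(n);Z=cv2.medianBlur(world(n,d)[...,2].astype(np.float32),3)
cv2.imwrite("pics/t2.png",cv2.resize(p[190:290,180:320],None,fx=4,fy=4,interpolation=cv2.INTER_CUBIC)[:,:,::-1])
n="side";p,d=snapshot(n);H,S,V=hsv(p);teal=(H>75)&(H<100)&(S>100)&box(262,330,200,312);W=world(n,d)
print(teal.sum(),np.median(W[teal],0))
print(prect(n,teal,.124,2))
E
```

```text
t 7.90 tcp [531.  144.8 169.7] psi 91.48 tilt z [0.0011 0.0001] F [ 0.2  0.  -0.5] gap 0.565 gf 0.0
tool delta [-0.3 -0.5 53.7]
turn about tool z 0.08
221 [0.53114794 0.15747397 0.12315506]
('rect c', array([527.9, 158.7]), 'sz', array([27.7, 69.8]), 'ang', 1.65, 'mean', array([528. , 159.5]), 228)
```

play_rows(rows=[[[0,0,0],[0,-0.5,15],0.3],[[0,0,0],[0,0,15],0.3],[[0,0,0],[0,0,15],0.3],[[0,0,0],[0,0,9],0.3],[[0,0,0],[0,0,4],0.3],[[0,0,0],[0,0,0],0.3],[[0,0,0],[0,0,0],0.3]])

```text
t: 8.58
tcp_pos: [0.5304, 0.1448, 0.1113]
tool_rot: [0.698, 0.716, -0.0, -0.0]
force: [-0.1, -0.7, -0.1]
finger_gap: 0.697
gripper_force: 0.0
```

play_rows(rows=[[[0,0,0],[0,0,0],0.5],[[0,0,0],[0,0,0],0.6],[[0,0,0],[0,0,0],0.8],[[0,0,0],[0,0,0],1],[[0,0,0],[0,0,0],1],[[0,0,0],[0,0,0],1],[[0,0,0],[0,0,0],1]], grip_force=50)

```text
t: 9.17
tcp_pos: [0.5318, 0.1449, 0.1121]
tool_rot: [0.698, 0.716, 0.001, 0.001]
force: [2.5, 0.4, 2.2]
finger_gap: 0.316
gripper_force: 52.2
```

View pics/t2.png

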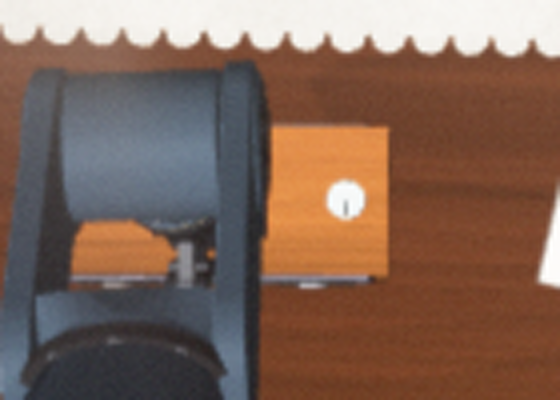

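```bash
python3 plan.py
```

```text
t 9.17 tcp [531.8 144.9 112.1] psi 91.48 tilt z [0.0036 0.0003] F [2.5 0.4 2.2] gap 0.316 gf 52.2
```

Top view: the arm hides the pack. The grip holds, with 2.5 N of side force along +x, so the bay lies a little farther in +x. I feel for its centre.

play_rows(rows=[[[0,0,0],[0,1,0],1],[[0,0,0],[0,0,0],1]])

```text
t: 9.33
tcp_pos: [0.5318, 0.1449, 0.1117]
tool_rot: [0.698, 0.716, 0.0, 0.0]
force: [3.2, 0.0, 4.0]
finger_gap: 0.317
gripper_force: 52.2
```

```bash
python3 plan.py
```

```text
t 9.33 tcp [531.8 144.9 111.7] psi 91.47 tilt z [0.0011 0.0001] F [3.2 0.  4. ] gap 0.317 gf 52.2
```

play_rows(rows=[[[0,0,0],[0,1,0],1],[[0,0,0],[0,0,0],1]])

```text
t: 9.5
tcp_pos: [0.532, 0.1449, 0.1113]
tool_rot: [0.698, 0.716, -0.0, -0.0]
force: [0.9, 0.1, 4.5]
finger_gap: 0.312
gripper_force: 52.2
```

```bash
python3 plan.py
```

```text
t 9.50 tcp [532.  144.9 111.3] psi 91.48 tilt z [-0.0008 -0.    ] F [0.9 0.1 4.5] gap 0.312 gf 52.2
```

play_rows(rows=[[[0,0,0],[0,1,0],1],[[0,0,0],[0,0,0],1]])

```text
t: 9.67
tcp_pos: [0.5322, 0.1449, 0.1111]
tool_rot: [0.698, 0.716, -0.001, -0.001]
force: [-0.2, 0.2, 4.1]
finger_gap: 0.32
gripper_force: 52.2
```

```bash
python3 plan.py
```

```text
t 9.67 tcp [532.2 144.9 111.1] psi 91.48 tilt z [-0.0026 -0.0001] F [-0.2  0.2  4.1] gap 0.320 gf 52.2
```

play_rows(rows=[[[0,0,0],[1.3,-1.3,-0.5],1],[[0,0,0],[0,0,0],1]])

```text
t: 9.83
tcp_pos: [0.5316, 0.1459, 0.1117]
tool_rot: [0.698, 0.716, -0.0, 0.0]
force: [0.8, -1.5, 3.3]
finger_gap: 0.316
gripper_force: 52.2
```

```bash
python3 plan.py
```

```text
t 9.83 tcp [531.6 145.9 111.7] psi 91.51 tilt z [-0.0006 -0.0008] F [ 0.8 -1.5  3.3] gap 0.316 gf 52.2
```

play_rows(rows=[[[0,0,0],[-2.6,0,0],1],[[0,0,0],[0,0,0],1]])

```text
t: 10.0
tcp_pos: [0.5317, 0.1438, 0.1118]
tool_rot: [0.698, 0.716, 0.0, -0.001]
force: [0.5, 2.0, 3.0]
finger_gap: 0.312
gripper_force: 52.2
```

```bash
python3 plan.py
```

```text
t 10.00 tcp [531.7 143.8 111.8] psi 91.44 tilt z [-0.0007  0.001 ] F [0.5 2.  3. ] gap 0.312 gf 52.2
```

The y contacts balance at TCP y ≈ 144.9 and x at about 531.9. I centre the pack and lift it.

play_rows(rows=[[[0,0,0],[1.3,0.3,0],1],[[0,0,0],[0,0,-3],1],[[0,0,0],[0,0,-5],1],[[0,0,0],[0,0,-8],1],[[0,0,0],[0,0,-10],1],[[0,0,0],[0,0,-10],1],[[0,0,0],[0,0,-10],1],[[0,0,0],[0,0,-10],1],[[0,0,0],[0,0,-10],1],[[0,0,0],[0,0,-12],1],[[0,0,0],[0,0,-12],1],[[0,0,0],[0,0,0],1]])

```text
t: 11.0
tcp_pos: [0.5338, 0.1451, 0.2049]
tool_rot: [0.698, 0.716, 0.002, 0.002]
force: [0.8, 0.7, -1.9]
finger_gap: 0.314
gripper_force: 51.7
```

```bash
python3 plan.py 497.3 -217.1 200 77.7
python3 - <<'E'
from h import *
p,d=snapshot("side"); np.savez("held_spent",p=p,d=d)
cv2.imwrite("pics/s2.png",cv2.resize(p[130:330,200:400],None,fx=3,fy=3,interpolation=cv2.INTER_CUBIC)[:,:,::-1])
E
```

```text
t 11.00 tcp [533.8 145.1 204.9] psi 91.49 tilt z [0.0055 0.0004] F [ 0.8  0.7 -1.9] gap 0.314 gf 51.7
tool delta [-361.1  -46.     4.5]
turn about tool z 13.79
```

View pics/s2.png

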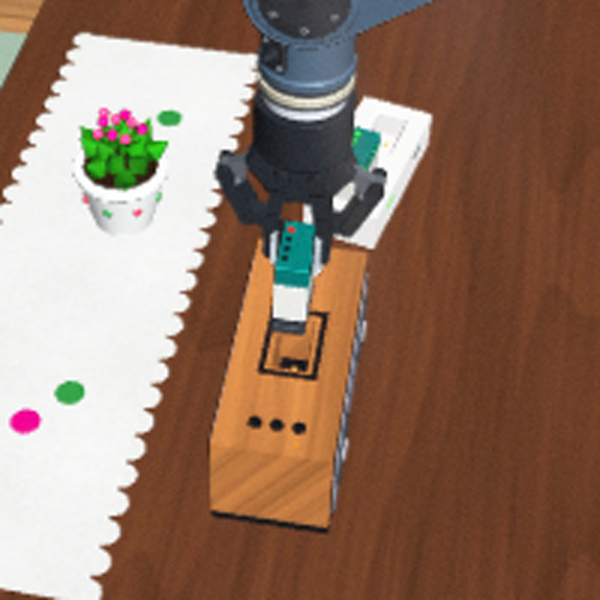

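The spent pack hangs straight in the jaws (crop (295,270)) and the bay below it is empty. I carry it to the empty pocket.

play_rows(rows=[[[0,0,0],[-20,-2.6,0],1],[[0,0,0],[-36,-4.6,0],1],[[0,0,0],[-38,-4.8,0],1],[[0,0,0],[-38,-4.8,0],1],[[0,0,0],[-38,-4.8,0],1],[[0,0,0],[-38,-4.8,0],1],[[0,0,0],[-38,-4.8,0],1],[[0,0,0],[-38,-4.8,0],1],[[0,0,0],[-38,-4.8,0],1],[[0,0,0],[-27,-3.6,0],1],[[0,0,0],[-12,-2,0],1]])

```text
t: 11.97
tcp_pos: [0.4949, -0.2213, 0.2014]
tool_rot: [0.699, 0.715, -0.0, 0.001]
force: [0.8, -0.6, -1.1]
finger_gap: 0.314
gripper_force: 51.6
```

play_rows(rows=[[[0,0,4.6],[0,0,0],1],[[0,0,4.6],[0,0,0],1],[[0,0,4.6],[0,0,0],1],[[0,0,0],[0,0,0],1],[[0,0,0],[0,0,0],1]])

```text
t: 12.38
tcp_pos: [0.4948, -0.2164, 0.2014]
tool_rot: [0.778, 0.628, -0.0, -0.001]
force: [-0.5, 0.1, -1.4]
finger_gap: 0.312
gripper_force: 51.5
```

```bash
python3 plan.py 497.3 -217.1 118 77.7
python3 - <<'E'
from h import *
for n in("top","side"):
    p,d=snapshot(n); np.savez(n+"_a",p=p,d=d)
    if n=="side": cv2.imwrite("pics/s3.png",cv2.resize(p[100:260,250:410],None,fx=3.7,fy=3.7,interpolation=cv2.INTER_CUBIC)[:,:,::-1])
# bay mouth in top view
p=np.load("top_a.npz")["p"]; V=hsv(p)[2]; print(prect("top",box(212,252,225,256)&(V<75),.1,0))
E
```

```text
t 12.38 tcp [ 494.8 -216.4  201.4] psi 77.82 tilt z [-0.0011  0.0011] F [-0.5  0.1 -1.4] gap 0.312 gf 51.5
tool delta [-0.2  2.6 83.4]
turn about tool z 0.12
('rect c', array([529.7, 142.1]), 'sz', array([18.9, 46. ]), 'ang', 1.45, 'mean', array([530. , 141.1]), 126)
```

View pics/s3.png

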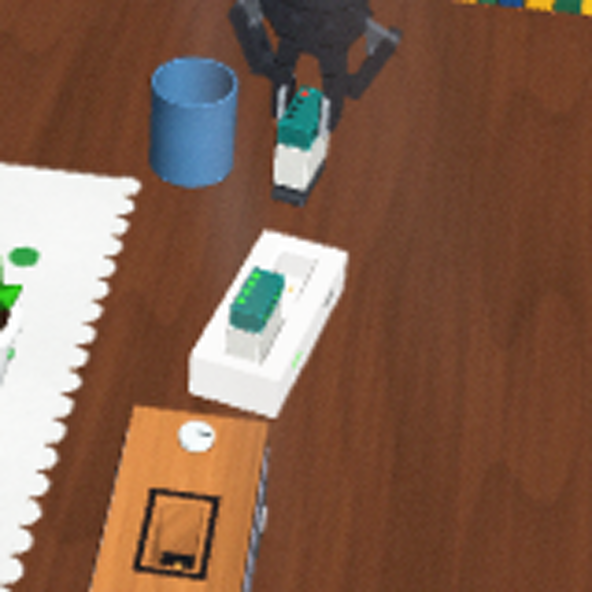

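The pack hangs above the empty pocket, clear of the mug. I correct about 3 mm in x and lower it.

play_rows(rows=[[[0,0,0],[-0.5,3.5,15],1],[[0,0,0],[0,0,20],1],[[0,0,0],[0,0,20],1],[[0,0,0],[0,0,18],1],[[0,0,0],[0,0,10],1],[[0,0,0],[0,0,0],1],[[0,0,0],[0,0,0],1]])

```text
t: 13.07
tcp_pos: [0.4986, -0.2183, 0.1187]
tool_rot: [0.779, 0.627, -0.0, -0.0]
force: [0.2, -0.1, -0.6]
finger_gap: 0.32
gripper_force: 51.4
```

```bash
python3 plan.py 498.3 -217 106 77.7
python3 - <<'E'
from h import *
p,d=snapshot("side"); np.savez("side_b",p=p,d=d)
cv2.imwrite("pics/s4.png",cv2.resize(p[140:230,285:375],None,fx=6,fy=6,interpolation=cv2.INTER_CUBIC)[:,:,::-1])
E
```

```text
t 13.07 tcp [ 498.6 -218.3  118.7] psi 77.72 tilt z [-0.0007  0.0005] F [ 0.2 -0.1 -0.6] gap 0.320 gf 51.4
tool delta [ 1.2 -0.5 12.7]
turn about tool z 0.02
```

View pics/s4.png

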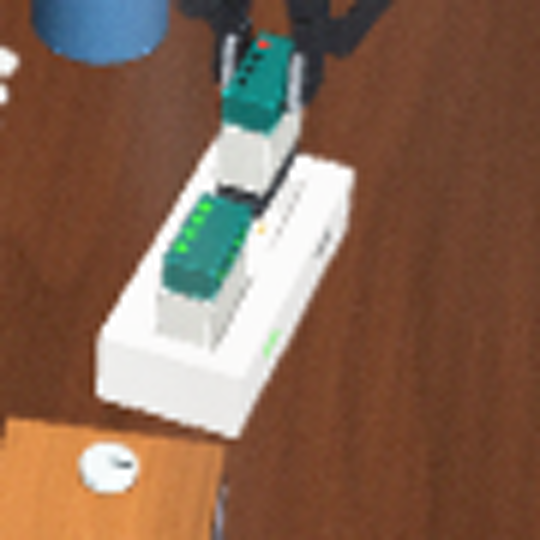

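The crop shows the pack lined up over the pocket, with its dark foot at (255,195). I lower it on, watching the force.

play_rows(rows=[[[0,0,0],[1,-0.3,4],1],[[0,0,0],[0,0,4],1],[[0,0,0],[0,0,4],1],[[0,0,0],[0,0,3],1],[[0,0,0],[0,0,2],1],[[0,0,0],[0,0,2],1],[[0,0,0],[0,0,0],1]])

```text
t: 13.7
tcp_pos: [0.4982, -0.2173, 0.0994]
tool_rot: [0.779, 0.627, -0.0, -0.0]
force: [-0.8, 0.8, -1.7]
finger_gap: 0.319
gripper_force: 51.5
```

```bash
python3 plan.py
```

```text
t 13.70 tcp [ 498.2 -217.3   99.4] psi 77.68 tilt z [-0.0006  0.0005] F [-0.8  0.8 -1.7] gap 0.319 gf 51.5
```

play_rows(rows=[[[0,0,0],[0,0,4],1],[[0,0,0],[0,0,4],1],[[0,0,0],[0,0,4],1],[[0,0,0],[0,0,4],1],[[0,0,0],[0,0,3],1],[[0,0,0],[0,0,2],1],[[0,0,0],[0,0,1],1],[[0,0,0],[0,0,0],1]])

```text
t: 14.37
tcp_pos: [0.4983, -0.2174, 0.0775]
tool_rot: [0.779, 0.627, -0.0, -0.0]
force: [0.3, -0.4, -1.6]
finger_gap: 0.31
gripper_force: 51.5
```

```bash
python3 plan.py
```

```text
t 14.37 tcp [ 498.3 -217.4   77.5] psi 77.68 tilt z [-0.0004  0.0003] F [ 0.3 -0.4 -1.6] gap 0.310 gf 51.5
```

play_rows(rows=[[[0,0,0],[0,0,1],1],[[0,0,0],[0,0,1],1],[[0,0,0],[0,0,0],1]])

```text
t: 14.62
tcp_pos: [0.4986, -0.2175, 0.0764]
tool_rot: [0.779, 0.627, 0.0, 0.0]
force: [-1.1, -0.2, 1.0]
finger_gap: 0.316
gripper_force: 51.8
```

play_rows(rows=[[[0,0,0],[0,0,0],0.6],[[0,0,0],[0,0,0],0.5],[[0,0,0],[0,0,0],0.4],[[0,0,0],[0,0,0],0.3],[[0,0,0],[0,0,-5],0.3],[[0,0,0],[0,0,-15],0.3],[[0,0,0],[0,0,-20],0.3],[[0,0,0],[0,0,-20],0.3],[[0,0,0],[0,0,-10],0.3],[[0,0,0],[0,0,0],0.3]])

```text
t: 15.45
tcp_pos: [0.4999, -0.2183, 0.1483]
tool_rot: [0.779, 0.627, 0.001, 0.003]
force: [0.7, 0.5, -0.3]
finger_gap: 0.697
gripper_force: 0.0
```

```bash
python3 plan.py 516 -135 80 77.7
python3 - <<'E'
from h import *
for n,cb in (("top",box(308,390,228,280)),("side",box(298,350,150,215))):
    p,d=snapshot(n); np.savez(n+"_c",p=p,d=d);H,S,V=hsv(p);W=world(n,d)
    teal=((H>75)&(H<100)&(S>100)&cb).astype(np.uint8)
    N,l,s,c=cv2.connectedComponentsWithStats(teal)
    for i in range(1,N):
        if s[i,4]>25: print(n,c[i].round(1),s[i,4],prect(n,l==i,.088,0),np.median(W[l==i],0).round(4))
E
```

```text
t 15.45 tcp [ 499.9 -218.3  148.3] psi 77.69 tilt z [ 0.0045 -0.0032] F [ 0.7  0.5 -0.3] gap 0.697 gf 0.0
tool delta [85.  -2.4 68.1]
turn about tool z -0.01
top [334.7 249.6] 175 ('rect c', array([ 513.6, -133.5]), 'sz', array([54. , 25.8]), 'ang', -12.61, 'mean', array([ 513.7, -133.2]), 191) [ 0.5121 -0.1336  0.0876]
side [327.6 164.6] 145 ('rect c', array([ 498.3, -204.5]), 'sz', array([75.3, 31.3]), 'ang', -10.25, 'mean', array([ 497.9, -202.8]), 150) [ 0.4978 -0.2038  0.0861]
side [319.5 180.8] 133 ('rect c', array([ 512.4, -122.9]), 'sz', array([73. , 29.9]), 'ang', -11.27, 'mean', array([ 511.6, -122.5]), 143) [ 0.5113 -0.1214  0.0869]
```

The spent pack stands in its pocket. I go on to the charged pack.

play_rows(rows=[[[0,0,0],[28,-1,0],0.3],[[0,0,0],[28,-1,0],0.3],[[0,0,0],[26,-1,0],0.3],[[0,0,0],[0,0,0],0.3],[[0,0,0],[0,0,0],0.3]])

```text
t: 15.97
tcp_pos: [0.5122, -0.1351, 0.1446]
tool_rot: [0.778, 0.628, -0.001, -0.001]
force: [-0.7, -0.1, 0.2]
finger_gap: 0.705
gripper_force: 0.0
```

```bash
python3 plan.py 514 -136 76 77.7
```

```text
t 15.97 tcp [ 512.2 -135.1  144.6] psi 77.83 tilt z [-0.0027  0.0012] F [-0.7 -0.1  0.2] gap 0.705 gf 0.0
tool delta [-0.5  2.1 68.6]
turn about tool z 0.13
```

play_rows(rows=[[[0,0,0],[-0.5,2,15],0.3],[[0,0,0],[0,0,20],0.3],[[0,0,0],[0,0,18],0.3],[[0,0,0],[0,0,10],0.3],[[0,0,0],[0,0,5],0.3],[[0,0,0],[0,0,0],0.3],[[0,0,0],[0,0,0],0.3]])

```text
t: 16.55
tcp_pos: [0.515, -0.1381, 0.0778]
tool_rot: [0.779, 0.627, -0.0, 0.0]
force: [-0.2, -0.5, -0.3]
finger_gap: 0.701
gripper_force: 0.0
```

play_rows(rows=[[[0,0,0],[0,0,0],0.5],[[0,0,0],[0,0,0],0.6],[[0,0,0],[0,0,0],0.8],[[0,0,0],[0,0,0],1],[[0,0,0],[0,0,0],1],[[0,0,0],[0,0,0],1],[[0,0,0],[0,0,0],1]])

```text
t: 17.13
tcp_pos: [0.5154, -0.1379, 0.0789]
tool_rot: [0.779, 0.627, 0.0, 0.001]
force: [-0.7, -0.4, 6.3]
finger_gap: 0.313
gripper_force: 49.7
```

```bash
python3 plan.py
```

```text
t 17.13 tcp [ 515.4 -137.9   78.9] psi 77.69 tilt z [ 0.0015 -0.0009] F [-0.7 -0.4  6.3] gap 0.313 gf 49.7
```

play_rows(rows=[[[0,0,0],[0,0,-5],1],[[0,0,0],[0,0,-10],1],[[0,0,0],[0,0,-15],1],[[0,0,0],[0,0,-18],1],[[0,0,0],[0,0,-20],1],[[0,0,0],[0,0,-20],1],[[0,0,0],[0,0,-20],1],[[0,0,0],[0,0,-15],1],[[0,0,-4.6],[0,0,-3],1],[[0,0,-4.6],[0,0,0],1],[[0,0,-4.6],[0,0,0],1],[[0,0,0],[0,0,0],1]])

```text
t: 18.13
tcp_pos: [0.5145, -0.1373, 0.2044]
tool_rot: [0.697, 0.717, 0.0, -0.0]
force: [-0.6, 1.2, -2.8]
finger_gap: 0.313
gripper_force: 49.8
```

```bash
python3 plan.py 532 145 205 91.48
```

```text
t 18.13 tcp [ 514.5 -137.3  204.4] psi 91.57 tilt z [-0.      0.0001] F [-0.6  1.2 -2.8] gap 0.313 gf 49.8
tool delta [281.7  25.2  -0.6]
turn about tool z 0.09
```

play_rows(rows=[[[0,0,0.1],[20,1.8,0],1],[[0,0,0],[35,3.1,0],1],[[0,0,0],[38,3.4,0],1],[[0,0,0],[38,3.4,0],1],[[0,0,0],[38,3.4,0],1],[[0,0,0],[38,3.4,0],1],[[0,0,0],[35,3.1,0],1],[[0,0,0],[25,2.2,0],1],[[0,0,0],[14.7,1.4,0],1],[[0,0,0],[0,0,0],1],[[0,0,0],[0,0,0],1]])

```text
t: 19.05
tcp_pos: [0.5327, 0.1454, 0.2038]
tool_rot: [0.698, 0.716, -0.0, -0.0]
force: [0.3, -0.5, -2.3]
finger_gap: 0.313
gripper_force: 49.7
```

```bash
python3 plan.py 532 145 180 91.48
python3 - <<'E'
from h import *
p,d=snapshot("side"); np.savez("held_charged",p=p,d=d)
q=np.load("held_spent.npz")["p"]
for P,zt in((q,204.9),(p,204)):
    H,S,V=hsv(P); m=((H>75)&(H<100)&(S>100)&box(270,330,195,235)).astype(np.uint8)
    v,u=np.nonzero(m); print(m.sum(),u.mean(),v.mean(),u.min(),u.max(),v.min(),v.max(),prect("side",m>0,.215,0))
a=cv2.resize(np.hstack([q[190:250,270:330],p[190:250,270:330]]),None,fx=6,fy=6,interpolation=cv2.INTER_CUBIC)
cv2.imwrite("pics/cmp.png",a[:,:,::-1])
E
```

```text
t 19.05 tcp [532.7 145.4 203.8] psi 91.43 tilt z [-0.0007 -0.0004] F [ 0.3 -0.5 -2.3] gap 0.313 gf 49.7
tool delta [-0.4 -0.7 23.8]
turn about tool z -0.05
232 298.0991379310345 214.85775862068965 292 304 204 225 ('rect c', array([533. , 155.3]), 'sz', array([27.3, 72.1]), 'ang', 5.18, 'mean', array([532.6, 156.2]), 240)
227 298.55066079295153 216.72687224669605 292 305 206 227 ('rect c', array([531.3, 161.4]), 'sz', array([28.6, 71.5]), 'ang', 5.79, 'mean', array([530.8, 162.2]), 246)
```

View pics/cmp.png

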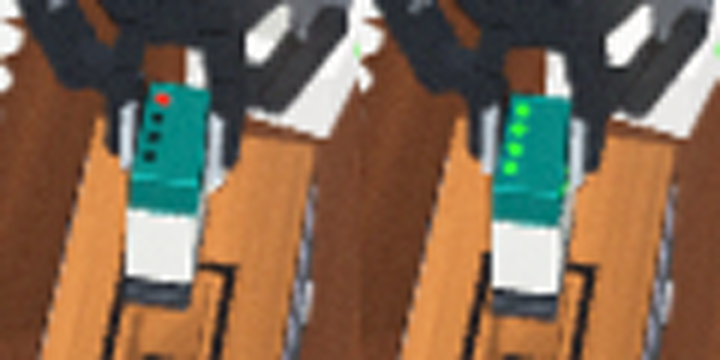

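The charged pack is held the same way, about 2 px lower in the picture. I use depth to split that into z and y.

Run:
```python
from h import *
r=[]
for f in("held_spent","held_charged"):
    z=np.load(f+".npz"); P,d=z["p"],z["d"]; W=world("side",d)*1000
    H,S,V=hsv(P); v,u=np.mgrid[0:420,0:560]
    m=(H>75)&(H<100)&(S>100)&box(270,330,195,235)
    k=m&(abs(W[...,1]-145)<45)
    top=k&(W[...,2]>W[k][:,2].max()-12)
    # top face z, end-face y (white/teal end facing camera)
    w=box(285,308,215,243)&(W[...,2]>135)&(W[...,2]<195)&(abs(W[...,0]-532)<9)&(W[...,1]>150)
    zt=W[k&(W[...,1]<165)&(W[...,1]>125)][:,2]
    print(f,"topz",np.median(zt).round(2),zt.std().round(2),len(zt),"endy",np.median(W[w][:,1]).round(2),W[w][:,1].std().round(2),w.sum())
```

```text
held_spent topz 216.72 3.58 121 endy 175.12 2.44 112
held_charged topz 213.18 3.88 113 endy 177.31 2.3 118
```

Depth confirms the pack sits about 1.9 mm farther in +y in the grip, so I aim for TCP (531.9, 143.0).

play_rows(rows=[[[0,0,-0.05],[-2.4,-0.8,5],1],[[0,0,0],[0,0,10],1],[[0,0,0],[0,0,10],1],[[0,0,0],[0,0,5],1],[[0,0,0],[0,0,0],1],[[0,0,0],[0,0,0],1]])

```text
t: 19.6
tcp_pos: [0.5321, 0.1418, 0.173]
tool_rot: [0.699, 0.716, -0.001, -0.001]
force: [0.3, -0.2, -2.0]
finger_gap: 0.314
gripper_force: 49.7
```

```bash
python3 plan.py 531.9 143.0 167 91.48
```

```text
t 19.60 tcp [532.1 141.8 173. ] psi 91.38 tilt z [-0.0019 -0.0001] F [ 0.3 -0.2 -2. ] gap 0.314 gf 49.7
tool delta [ 1.2 -0.2  6. ]
turn about tool z -0.1
```

play_rows(rows=[[[0,0,-0.1],[1.2,-0.2,2],1],[[0,0,0],[0,0,2],1],[[0,0,0],[0,0,2],1],[[0,0,0],[0,0,1],1],[[0,0,0],[0,0,1],1],[[0,0,0],[0,0,1],1],[[0,0,0],[0,0,0],1]])

```text
t: 20.18
tcp_pos: [0.5322, 0.1435, 0.1647]
tool_rot: [0.698, 0.717, -0.0, -0.0]
force: [-0.2, -0.1, -2.7]
finger_gap: 0.311
gripper_force: 49.7
```

```bash
python3 plan.py 531.9 143.0 167 91.48
```

```text
t 20.18 tcp [532.2 143.5 164.7] psi 91.54 tilt z [-0.0002 -0.    ] F [-0.2 -0.1 -2.7] gap 0.311 gf 49.7
tool delta [-0.5 -0.3 -2.3]
turn about tool z 0.06
```

No contact yet at 2 mm below the mouth. I go on slowly.

play_rows(rows=[[[0,0,0],[-0.4,-0.2,1],1],[[0,0,0],[0,0,1],1],[[0,0,0],[0,0,1],1],[[0,0,0],[0,0,0],1]])

```text
t: 20.52
tcp_pos: [0.5327, 0.143, 0.1621]
tool_rot: [0.698, 0.716, 0.001, 0.0]
force: [0.7, 0.1, -1.1]
finger_gap: 0.314
gripper_force: 49.8
```

play_rows(rows=[[[0,0,0],[0,0,1.5],1],[[0,0,0],[0,0,1.5],1],[[0,0,0],[0,0,1.5],1],[[0,0,0],[0,0,0],1]])

```text
t: 20.85
tcp_pos: [0.5328, 0.1431, 0.1572]
tool_rot: [0.698, 0.716, 0.001, 0.0]
force: [2.6, 0.5, -3.5]
finger_gap: 0.318
gripper_force: 49.6
```

```bash
python3 plan.py 531.9 143.0 167 91.48
```

```text
t 20.85 tcp [532.8 143.1 157.2] psi 91.51 tilt z [0.0016 0.0002] F [ 2.6  0.5 -3.5] gap 0.318 gf 49.6
tool delta [-0.  -0.9 -9.8]
turn about tool z 0.03
```

play_rows(rows=[[[0,0,0],[0,0.7,2],1],[[0,0,0],[0,0,3],1],[[0,0,0],[0,0,3],1],[[0,0,0],[0,0,3],1],[[0,0,0],[0,0,0],1]])

```text
t: 21.27
tcp_pos: [0.5329, 0.143, 0.1457]
tool_rot: [0.698, 0.716, 0.0, -0.0]
force: [2.5, 0.5, -3.2]
finger_gap: 0.313
gripper_force: 49.6
```

```bash
python3 plan.py
```

```text
t 21.27 tcp [532.9 143.  145.7] psi 91.51 tilt z [0.0001 0.0002] F [ 2.5  0.5 -3.2] gap 0.313 gf 49.6
```

play_rows(rows=[[[0,0,0],[0,0,4],1],[[0,0,0],[0,0,4],1],[[0,0,0],[0,0,4],1],[[0,0,0],[0,0,0],1]])

```text
t: 21.6
tcp_pos: [0.5329, 0.143, 0.1335]
tool_rot: [0.698, 0.716, 0.0, -0.0]
force: [2.5, 0.7, -3.6]
finger_gap: 0.314
gripper_force: 49.6
```

```bash
python3 plan.py
```

```text
t 21.60 tcp [532.9 143.  133.5] psi 91.51 tilt z [-0.      0.0001] F [ 2.5  0.7 -3.6] gap 0.314 gf 49.6
```

play_rows(rows=[[[0,0,0],[0,0.4,4],1],[[0,0,0],[0,0,4],1],[[0,0,0],[0,0,3],1],[[0,0,0],[0,0,3],1],[[0,0,0],[0,0,2],1],[[0,0,0],[0,0,0],1]])

```text
t: 22.1
tcp_pos: [0.533, 0.1431, 0.1178]
tool_rot: [0.698, 0.716, -0.0, -0.0]
force: [1.9, 0.5, -2.8]
finger_gap: 0.316
gripper_force: 49.7
```

```bash
python3 plan.py
```

```text
t 22.10 tcp [533.  143.1 117.8] psi 91.53 tilt z [-0.0006  0.    ] F [ 1.9  0.5 -2.8] gap 0.316 gf 49.7
```

play_rows(rows=[[[0,0,0],[0,0,1],1],[[0,0,0],[0,0,1],1],[[0,0,0],[0,0,0],1]])

```text
t: 22.35
tcp_pos: [0.533, 0.1431, 0.1162]
tool_rot: [0.698, 0.716, -0.0, -0.0]
force: [1.9, -0.4, -3.4]
finger_gap: 0.315
gripper_force: 49.7
```

```bash
python3 plan.py
```

```text
t 22.35 tcp [533.  143.1 116.2] psi 91.53 tilt z [-0.0003  0.    ] F [ 1.9 -0.4 -3.4] gap 0.315 gf 49.7
```

play_rows(rows=[[[0,0,0],[0,0,1],1],[[0,0,0],[0,0,0.8],1],[[0,0,0],[0,0,0],1]])

```text
t: 22.6
tcp_pos: [0.5331, 0.1431, 0.1149]
tool_rot: [0.698, 0.717, -0.0, -0.0]
force: [0.5, 0.0, 1.6]
finger_gap: 0.314
gripper_force: 50.4
```

play_rows(rows=[[[0,0,0],[0,0,0],0.6],[[0,0,0],[0,0,0],0.5],[[0,0,0],[0,0,0],0.4],[[0,0,0],[0,0,0],0.4],[[0,0,0],[0,0,-10],0.4],[[0,0,0],[0,0,-15],0.4],[[0,0,0],[0,0,-15],0.6],[[0,0,0],[0,0,0],1],[[0,0,0],[0,0,0],1],[[0,0,0],[0,0,0],1],[[0,0,0],[0,0,0],1],[[0,0,0],[0,0,0],1]])

```text
t: 23.6
tcp_pos: [0.5325, 0.143, 0.1537]
tool_rot: [0.698, 0.716, -0.001, -0.001]
force: [-0.3, -0.4, -0.2]
finger_gap: -0.004
gripper_force: 0.0
```

```bash
python3 plan.py 532.3 144.7 134 91.48;python3 - <<'E'
from h import *
n="side";p,d=snapshot(n);cv2.imwrite("pics/s5.png",cv2.resize(p[180:310,250:380],None,fx=4,fy=4,interpolation=cv2.INTER_CUBIC)[:,:,::-1])
E
```

```text
t 23.60 tcp [532.5 143.  153.7] psi 91.53 tilt z [-0.0019 -0.0001] F [-0.3 -0.4 -0.2] gap -0.004 gf 0.0
tool delta [ 1.7 -0.2 19.7]
turn about tool z 0.05
```

View pics/s5.png

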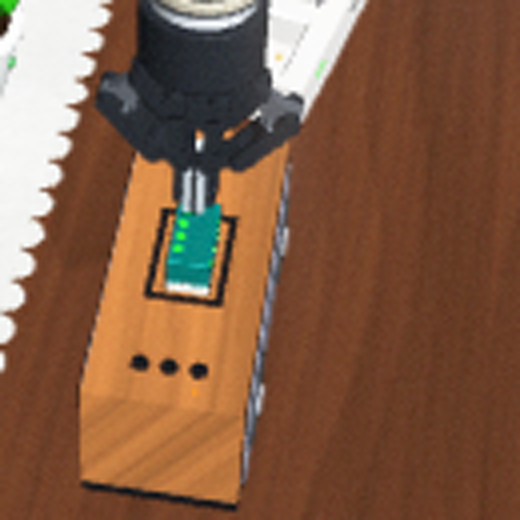

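The charged pack stands in the bay, raised and straight (crop (195,250)), with the shut fingers above it. I press it down.

play_rows(rows=[[[0,0,0],[1.7,-0.2,6],1],[[0,0,0],[0,0,6],1],[[0,0,0],[0,0,4],1],[[0,0,0],[0,0,2],1],[[0,0,0],[0,0,2],1],[[0,0,0],[0,0,2],1],[[0,0,0],[0,0,2],1],[[0,0,0],[0,0,0],1]])

```text
t: 24.32
tcp_pos: [0.533, 0.1447, 0.1306]
tool_rot: [0.698, 0.716, 0.0, 0.0]
force: [-0.5, 0.5, 2.7]
finger_gap: 0.001
gripper_force: 1.2
```

play_rows(rows=[[[0,0,0],[0,0,1],1],[[0,0,0],[0,0,1],1],[[0,0,0],[0,0,1],1],[[0,0,0],[0,0,1],1],[[0,0,0],[0,0,1],1],[[0,0,0],[0,0,1],1],[[0,0,0],[0,0,1],1],[[0,0,0],[0,0,1],1],[[0,0,0],[0,0,0],1]])

```text
t: 25.07
tcp_pos: [0.5331, 0.1447, 0.123]
tool_rot: [0.698, 0.716, 0.0, 0.0]
force: [-1.0, 0.2, 4.4]
finger_gap: -0.0
gripper_force: 2.4
```

```bash
python3 plan.py 532.3 144.7 112 91.48
```

```text
t 25.07 tcp [533.1 144.7 123. ] psi 91.53 tilt z [0.0007 0.    ] F [-1.   0.2  4.4] gap -0.000 gf 2.4
tool delta [-0.  -0.8 11. ]
turn about tool z 0.05
```

play_rows(rows=[[[0,0,0],[0,0,1],1],[[0,0,0],[0,0,1],1],[[0,0,0],[0,0,1],1],[[0,0,0],[0,0,1],1],[[0,0,0],[0,0,1],1],[[0,0,0],[0,0,1],1],[[0,0,0],[0,0,0.7],1],[[0,0,0],[0,0,0],1]])

```text
t: 25.73
tcp_pos: [0.5333, 0.1447, 0.1166]
tool_rot: [0.698, 0.716, 0.0, 0.0]
force: [-0.5, -0.1, 6.6]
finger_gap: -0.001
gripper_force: 3.3
```

play_rows(rows=[[[0,0,0],[0,0,0.7],1],[[0,0,0],[0,0,0.7],1],[[0,0,0],[0,0,0.6],1],[[0,0,0],[0,0,0.5],1],[[0,0,0],[0,0,0],1]])

```text
t: 26.15
tcp_pos: [0.5334, 0.1447, 0.1143]
tool_rot: [0.698, 0.716, 0.0, 0.0]
force: [-1.5, 0.2, 7.4]
finger_gap: 0.0
gripper_force: 3.8
```

play_rows(rows=[[[0,0,0],[0,0,0.6],1],[[0,0,0],[0,0,0.6],1],[[0,0,0],[0,0,0.5],1],[[0,0,0],[0,0,0.4],1],[[0,0,0],[0,0,0],1]])

```text
t: 26.57
tcp_pos: [0.5334, 0.1448, 0.1124]
tool_rot: [0.698, 0.717, 0.001, 0.001]
force: [-3.1, 0.1, 8.7]
finger_gap: -0.002
gripper_force: 4.3
```

play_rows(rows=[[[0,0,0],[0,0,0.3],1],[[0,0,0],[0,0,0.3],1],[[0,0,0],[0,0,0],1]])

```text
t: 26.82
tcp_pos: [0.5335, 0.1448, 0.112]
tool_rot: [0.698, 0.717, 0.001, 0.001]
force: [-2.4, -0.8, 9.9]
finger_gap: -0.002
gripper_force: 5.0
```

play_rows(rows=[[[0,0,0],[0,0,0.4],1],[[0,0,0],[0,0,0.3],1],[[0,0,0],[0,0,0],1]])

```text
t: 27.07
tcp_pos: [0.5337, 0.1448, 0.1117]
tool_rot: [0.698, 0.717, 0.001, 0.001]
force: [-3.1, -1.2, 13.2]
finger_gap: 0.0
gripper_force: 6.2
```

play_rows(rows=[[[0,0,0],[0,0,0.3],1],[[0,0,0],[0,0,0],1]])

```text
t: 27.23
tcp_pos: [0.5338, 0.1448, 0.1116]
tool_rot: [0.698, 0.717, 0.001, 0.001]
force: [-2.5, -1.5, 13.7]
finger_gap: 0.002
gripper_force: 6.7
```

Same force as the press that released the other pack. One small step more, then rise slowly.

play_rows(rows=[[[0,0,0],[0,0,0.3],1],[[0,0,0],[0,0,0],1],[[0,0,0],[0,0,-1],1],[[0,0,0],[0,0,-1],1],[[0,0,0],[0,0,-1],1],[[0,0,0],[0,0,-1],1],[[0,0,0],[0,0,-1],1],[[0,0,0],[0,0,-1],1],[[0,0,0],[0,0,-1.5],1],[[0,0,0],[0,0,-1.5],1],[[0,0,0],[0,0,0],1],[[0,0,0],[0,0,0],1]])

```text
t: 28.23
tcp_pos: [0.5329, 0.1447, 0.1181]
tool_rot: [0.698, 0.716, -0.0, -0.0]
force: [-0.3, 0.3, -0.2]
finger_gap: -0.003
gripper_force: 0.0
```

No force at TCP z = 118, so the pack is held. I retreat and verify.

play_rows(rows=[[[0,0,0],[0,0,-10],1],[[0,0,0],[0,0,-20],1],[[0,0,0],[0,0,-30],1],[[0,0,0],[0,0,-30],1],[[0,0,0],[0,-25,-20],1],[[0,0,0],[0,-35,0],1],[[0,0,0],[0,-35,0],1],[[0,0,0],[0,-20,0],1],[[0,0,0],[0,0,0],1],[[0,0,0],[0,0,0],1]])

```text
t: 29.07
tcp_pos: [0.4173, 0.1418, 0.2291]
tool_rot: [0.697, 0.717, 0.0, 0.0]
force: [0.3, 0.1, 0.4]
finger_gap: 0.001
gripper_force: 0.0
```

```bash
python3 plan.py
python3 - <<'E'
from h import *
n="side";p,d=snapshot(n);W=world(n,d)*1000;H,S,V=hsv(p);teal=(H>75)&(H<100)&(S>100)
for b in(box(262,330,215,312),box(298,350,150,190)):
    P=W[b&teal]; print(len(P),np.median(P,0).round(1),np.percentile(P[:,2],80).round(1))
cv2.imwrite("pics/end.png",cv2.resize(p[100:320,200:420],None,fx=2.7,fy=2.7,interpolation=cv2.INTER_CUBIC)[:,:,::-1])
E
```

```text
t 29.07 tcp [417.3 141.8 229.1] psi 91.55 tilt z [0.0011 0.0001] F [0.3 0.1 0.4] gap 0.001 gf 0.0
194 [529.8 151.5 108.2] 110.1
145 [ 497.6 -203.1   86.7] 89.7
```

View pics/end.png

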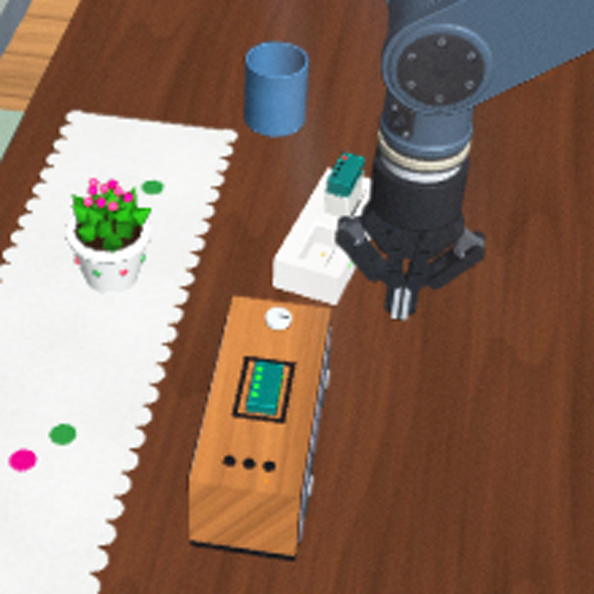

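The charged pack is held in the bay with its top at 108 mm (crop (265,385)). The spent pack stands in the charger (345,180). The plant and the mug have not moved, and the arm is clear.

```bash
python3 -c "from station import *; print(sign_off())"
```

```text
the job is handed in; nothing more can be done
None
```

The packs are swapped and the job is handed in at about 29 s: the charged pack is latched in the speaker (top at 108 mm), the spent one stands in the charger, and no press read above about 14 N; the plant and mug are in place, and the arm never went near the remote, though my last picture did not show it.

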